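Change gears on the coil winder

ROBOT

A 6-joint arm with a two-finger parallel gripper is mounted at the origin on a cart in front of the work surface, level with it; the furniture and walls round the work are solid. World frame = base frame: x ahead of the robot, y to its left, z up, the work surface at z = 0. Lengths are in m, angles in rad, forces in N, time in s.
With the tool pointing down it reaches from about 0.3 to 0.95 m from the base axis. Payload 3.1 kg.
Tool frame: the origin (TCP) lies between the finger pads; the fingertips stand 8 mm ahead of it and the grasp point (between the pads) lies 11 mm behind it; z points along the fingers, y is the line along which they close (so a half turn about z gives the same grasp; the last joint's range is limited). The gripper opens to 85 mm and grips with 20 to 120 N. Pads are 22 mm wide; open, the fingers measure 114 mm over their backs; the gripper's body (76 mm by 85 mm) begins 54 mm behind the grasp point. The pads swing forward as they close: fully open they stand 13 mm farther back than shut.
Start: joints at [1.059, 0.308, 1.634, -0, 1.2, -0.07], TCP at [0.267, 0.565, 0.239] pointing down, gripper open.
Joint ranges: [-3.06, 3.06], [-0.79, 1.96], [0.05, 2.63], [-1.19, 4.34], [0.05, 2.64], [-2.94, 2.94]. Speed limits (rad/s): [2.79, 2.79, 3.14, 3.14, 3.14, 3.14].

INTERFACE

Orientations are given as a rotation vector (axis times angle).
In Python, from plant import env gives the robot as it stands.
- The arm moves only by the tool send_rows, never from a script. Its argument "steps" is a list of rows, each a list of 7 numbers: the finger opening in cm, from 0 to 8.54, then the shift along the tool's x, y, z in a scale on which 1.0 is 75 cm, then the turn, a rotation vector about the tool's x, y, z in fractions of the full range, 1 being 2 pi rad. A call has 1 to 8 rows; each row is the pose to reach, as a shift and turn from the pose commanded when the call began, along the tool's axes at that moment; what a row does not reach only later rows make up. A row lasts 1/8 s, in which the tool goes at most 62.5 mm and 10.7 degrees, less where a joint would pass 70% of its speed; a pose out of reach is approached as far as the arm can. Shift and turn numbers lie between -1 and 1, and a call with a number outside is refused. A call with a gripper value outside its range is refused whole. The fingers move at their own pace and stop on an object; the grip force is fixed at half the most. Time passes only in rows, so rows that repeat a pose let the fingers close. It gives the time, the measured TCP pose, the force, the opening and the grip force at its end, in the units of the state.
- env.state(): the state, without advancing time (a new reading comes with each control period).
- env.capture(name): name is "side" or "top"; returns a dict with "image" (480x640x3 uint8, blue, green, red), "fov_y" (degrees; the focal length in pixels is half the picture's height over the tangent of half this angle, whatever the lens; pixels are square), "cx", "cy" (the principal point, pixels), "xyz" and "attitude" of the camera in the world. Camera axes: x right, y down, z forward; pixel columns grow to the right and rows downward; lengths in m; the calibration is good to about 2 mm. A picture is of the moment at which its call begins. There is no depth.
- env.sign_off(): hands the job in; it is judged then, once.
Trained networks look in a picture, given as the dict that the camera call returned (one of the last four; its "shot" number tells which), for a name from the list of things; names that differ only in an ending like _2 or _b are one class to them, and where a whole thing is asked for, a point or a joint stands for the part that bears it (a point fixed in the world has none). Each returns a list of dicts, best first, with "p" (0 to 1); they miss things now and then, are a little off and sometimes report something else, mostly with a low value. They report only what shows in the picture. A call takes as long as a camera call. They do not tell look-alikes from the thing itself.
- env.regions_of(name, picture): "region" (480x640 bool, what is visible of it) and "point" ([column, row] in pixels, amid what is visible of it).
The state is a dict: "t": time; "joint_positions": joint angles; "qvel": joint speeds; "joint_torque": joint torques, N m; "tcp_pos": TCP position; "tcp_rot": TCP orientation; "ft_force": force on the tool from outside, world axes, zero at the start; "moment": the same for the moment, N m; "width": finger opening in m; "grasp_force": force on a finger pad.
Only numpy, scipy, OpenCV 4.12 (cv2) and the standard library are available. Lean on these libraries where they do the work, as an engineer would, in place of code of your own. Each camera call takes 0.05 s, during which the arm holds its last target. There are 200 camera calls.

TASK

Change the gears of the coil winder to its slowest ratio: put the smallest gear of the set on the motor shaft and the largest on the spindle shaft, and store the two gears that are on the winder now on the storage board, one on each of its two pegs. All four must sit fully down and level on their shaft or peg; the empty tray is there to set a gear aside meanwhile.

Things in the scene. Friction and masses are not known exactly. Their poses are not given: they have to be found in the camera images.
- gear_20: The smallest of the four change gears, 20 teeth, 33 mm over the teeth, about 20 g. Ivory-white spur gear: toothed disc 10 mm thick, on it a smooth round hub 22 mm across reaching 28 mm above the underside, bore 14 mm right through. Origin: centre of the underside, z up along the bore. Take it across the hub from above.
- gear_30: The second smallest of the four change gears; starts on the winder, 30 teeth, 48 mm over the teeth, about 30 g. Ivory-white spur gear: toothed disc 10 mm thick, on it a smooth round hub 22 mm across reaching 28 mm above the underside, bore 14 mm right through. Origin: centre of the underside, z up along the bore. Take it across the hub from above.
- gear_50: The second largest of the four change gears; starts on the winder, 50 teeth, 78 mm over the teeth, about 60 g. Ivory-white spur gear: toothed disc 10 mm thick, on it a smooth round hub 22 mm across reaching 28 mm above the underside, bore 14 mm right through. Origin: centre of the underside, z up along the bore. Take it across the hub from above.
- gear_60: The largest of the four change gears, 60 teeth, 93 mm over the teeth, about 80 g. Ivory-white spur gear: toothed disc 10 mm thick, on it a smooth round hub 22 mm across reaching 28 mm above the underside, bore 14 mm right through. Origin: centre of the underside, z up along the bore. Take it across the hub from above.
- motor_shaft: Input shaft of the fixed coil winder, at the end of its dark plate (106 x 164 mm) away from the bobbin: steel pin 10.5 mm across, 22 mm high, top 8 mm tapering to a 3 mm tip. Origin: on its axis at the seat, where a gear underside rests, a collar 65 mm above the bench. 60 mm from spindle_shaft: two gears of more than 80 teeth together do not both go down. Teeth need no lining up.
- spindle_shaft: Output shaft of the winder, at the end of the plate where the copper-wound bobbin sticks out in front: steel pin 10.5 mm across, 22 mm high, top 8 mm tapering to a 3 mm tip. Origin: on its axis at the seat, where a gear underside rests, on a collar 65 mm above the bench. Nothing on the plate but the gears stands above the seats.
- peg_1: One of the two equal pegs of the fixed storage board (plywood, 204 x 106 x 12 mm, pegs 92 mm apart on its long middle line): steel pin 10.5 mm across, 22 mm high, top 8 mm tapering to a 3 mm tip. Origin: on its axis at the seat, where a gear underside rests, the board's top, 12 mm above the bench. Each peg takes any gear, beside any other.
- peg_2: The other peg of the storage board, like peg_1: steel pin 10.5 mm across, 22 mm high, top 8 mm tapering to a 3 mm tip. Origin: on its axis at the seat, where a gear underside rests, the board's top, 12 mm above the bench.
- tray: Empty shallow brown tray on the bench, fixed, 142 (x) x 118 (y) mm outside, walls 3 mm thick and 20 mm high, floor 2 mm above the bench: free room to set a gear aside. Origin: centre of its underside.
Mind the look-alikes: they are no part of the job. Leave any orange look-alike of the gear_30 alone.

How it is judged:
By the outcome, as a careful person would: the job done as asked, in the order asked, and still so for the second after the job is handed in, with the robot touching nothing.
It also fails if it takes over 120 s, if anything falls off the work surface, if the arm or the gripper's body presses on something with over 40 N, if the wrist force passes 120 N, or if a joint passes its speed limit or range.

## Working session

There is one attempt and no reset: what is moved stays moved. The work goes in short steps, Python scripts to look and compute and a tool call to move; the robot and the scene stay as the last step left them, time stands still between calls to the robot, and variables do not carry over. Pictures are saved under pics/ and viewed, at most 14 in all, crops included, and the job is handed in when it is done.

Besides the shell and the picture viewer there is one more tool, called after "Call:" by a JSON object that holds its "method" and its "body", one argument or row to a line. send_rows: Moves the arm, as the interface text tells. Its arguments: {"type":"object","properties":{"steps":{"type":"array","items":{"type":"array","items":{"type":"number"}}}},"required":["steps"]}

```bash
ls; mkdir -p pics; cat > h.py <<'E'
import numpy as np, cv2
from scipy.spatial.transform import Rotation as R
from plant import env
def rot(a):
    a=np.array(a,float)
    if a.shape==(3,3): return a
    return R.from_rotvec(a).as_matrix() if a.size==3 else R.from_quat(a).as_matrix()
def K(p):
    f=240/np.tan(np.radians(p["fov_y"])/2); return f,p["cx"],p["cy"]
def toz(p,uv,z):
    f,cx,cy=K(p); d=rot(p["attitude"])@np.array([(uv[0]-cx)/f,(uv[1]-cy)/f,1]); o=np.array(p["xyz"])
    return o+d*(z-o[2])/d[2]
def proj(p,X):
    f,cx,cy=K(p); c=rot(p["attitude"]).T@(np.array(X)-p["xyz"]); return c[0]/c[2]*f+cx,c[1]/c[2]*f+cy
E
python3 - <<'E'
from h import *
for n in("top","side"):
    p=env.capture(n); cv2.imwrite(f"pics/{n}0.png",p["image"])
    print(n,{k:v for k,v in p.items() if k!="image"})
    for g in("gear_20","gear_30","gear_50","gear_60","motor_shaft","spindle_shaft","peg_1","tray"):
        for r in env.regions_of(g,p)[:5]:
            m=r["region"]; ys,xs=np.where(m); print(g,round(r["p"],2),np.round(r["point"]),m.sum(),(xs.min(),xs.max(),ys.min(),ys.max()),np.round(toz(p,r["point"],0.0),3)[:2])
print(env.state())
E
```

```text
pics
top {'fov_y': 46.28716957274656, 'cx': 310.9509558159115, 'cy': 239.29417898936188, 'xyz': array([ 0.4284346 , -0.01304125,  1.10792608]), 'attitude': array([-2.15210669,  2.21268172, -0.07787586]), 'shot': 1}
gear_20 0.84 [432. 272.] 1765 (np.int64(409), np.int64(456), np.int64(248), np.int64(295)) [ 0.439 -0.249]
gear_20 0.7 [296. 262.] 436 (np.int64(284), np.int64(308), np.int64(247), np.int64(270)) [0.467 0.019]
gear_20 0.69 [259. 195.] 383 (np.int64(247), np.int64(268), np.int64(186), np.int64(207)) [0.601 0.09 ]
gear_20 0.49 [426. 223.] 176 (np.int64(421), np.int64(436), np.int64(217), np.int64(232)) [ 0.536 -0.24 ]
gear_30 0.84 [432. 272.] 1765 (np.int64(409), np.int64(456), np.int64(248), np.int64(295)) [ 0.439 -0.249]
gear_30 0.7 [296. 262.] 436 (np.int64(284), np.int64(308), np.int64(247), np.int64(270)) [0.467 0.019]
gear_30 0.69 [259. 195.] 383 (np.int64(247), np.int64(268), np.int64(186), np.int64(207)) [0.601 0.09 ]
gear_30 0.49 [426. 223.] 176 (np.int64(421), np.int64(436), np.int64(217), np.int64(232)) [ 0.536 -0.24 ]
gear_50 0.84 [432. 272.] 1765 (np.int64(409),
[... 3193 characters left out ...]
4(230)) [0.503 0.275]
{'t': 0.9, 'joint_positions': array([ 1.05934030e+00,  3.08081904e-01,  1.63380263e+00,  1.79657187e-05,
        1.19970829e+00, -6.97004507e-02]), 'qvel': array([-0.00065845, -0.0011638 ,  0.00021269,  0.00095208, -0.00037059,
       -0.00012167]), 'joint_torque': array([ 1.27937992e-04, -4.15271151e+01, -2.77091163e+01, -3.87945045e-05,
        6.84737206e-04,  1.30245613e-05]), 'tcp_pos': array([0.26722642, 0.56499501, 0.23928205]), 'tcp_rot': array([-6.88285965e-01, -3.06525134e+00, -7.28842742e-06]), 'ft_force': array([-0.640052  ,  0.53488417, -0.56487559]), 'moment': array([-0.0148506 , -0.01622247,  0.01515819]), 'grasp_force': 0.0, 'width': 0.08521259335229449}
```

View pics/top0.png

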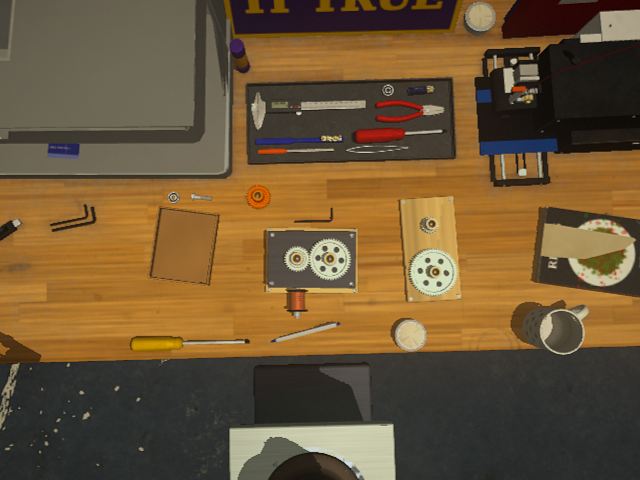

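View pics/side0.png

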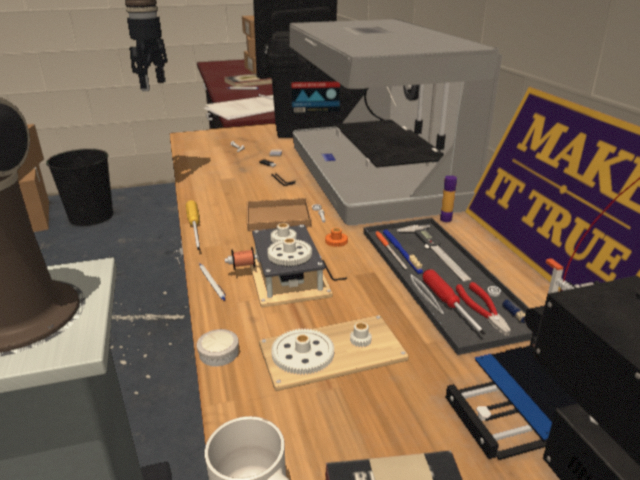

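The top view shows the winder with a small gear at (296,259), on the spindle end because the bobbin is at (296,300). The bigger gear is on the motor end at (330,259). The storage board has a large gear at (432,272) and a small one at (429,225). The orange look-alike is at (259,196), off the machine, so I leave it alone. The tray is at (184,245). By size, they should be gear_30 on the spindle, gear_50 on the motor, and gear_60 and gear_20 on the board. I'll confirm this with fitted circles on a crop.

```bash
cat > m.py <<'E'
from h import *
from scipy.optimize import minimize
# fit gear centre: bright low-saturation mask vs projected discs
def mask(p):
    h=cv2.cvtColor(p["image"],cv2.COLOR_BGR2HSV); return ((h[...,1]<60)&(h[...,2]>95)).astype(np.uint8)
def circ(p,x,y,z,r,n=60):
    a=np.linspace(0,2*np.pi,n,endpoint=False); return np.array([proj(p,(x+r*np.cos(t),y+r*np.sin(t),z)) for t in a])
def sil(p,x,y,z0,r):
    S=4; P=[np.vstack([circ(p,x,y,z0,r),circ(p,x,y,z0+.01,r)]),np.vstack([circ(p,x,y,z0+.01,.011),circ(p,x,y,z0+.028,.011)])]
    im=np.zeros((480,640),np.uint8)
    for q in P: cv2.fillConvexPoly(im,np.round(cv2.convexHull(q.astype(np.float32))*64).astype(int),255,cv2.LINE_AA,6)
    return im/255.
def fit(p,M,xy,z0,r):
    # fill holes in M near the gear
    u=np.array(proj(p,(*xy,z0+.01))); R_=int(circ(p,*xy,z0+.01,r)[:,0].max()-u[0])+8
    x0,y0=(u-R_).astype(int); sub=np.zeros_like(M); sub[y0:y0+2*R_,x0:x0+2*R_]=M[y0:y0+2*R_,x0:x0+2*R_]
    c,_=cv2.findContours(sub,cv2.RETR_EXTERNAL,cv2.CHAIN_APPROX_NONE); F=np.zeros_like(M); cv2.drawContours(F,[max(c,key=cv2.contourArea)],-1,1,-1)
    e=lambda q:np.abs(sil(p,q[0],q[1],z0,r)-F)[y0:y0+2*R_,x0:x0+2*R_].sum()
    o=minimize(e,xy,method="Nelder-Mead",options=dict(initial_simplex=[xy,np.add(xy,(.004,0)),np.add(xy,(0,.004))],xatol=1e-4))
    return o.x,o.fun,F.sum()
E
python3 - <<'E'
from m import *
t=env.capture("top"); s=env.capture("side")
G={"g30":((296,259),.065,.024),"g50":((330,259),.065,.039),"g60":((432,272),.012,.0465),"g20":((429,225),.012,.0165)}
out=[]
for n,p in(("top",t),("side",s)):
    M=mask(p); vis=p["image"].copy()
    for g,(uv,z,r) in G.items():
        xy=toz(t,uv,z+.01)[:2]
        q,e,a=fit(p,M,xy,z,r); print(n,g,np.round(q,4),"err",round(e),"area",a,"model",round(sil(p,*q,z,r).sum()))
        cv2.polylines(vis,[np.round(circ(p,*q,z+.01,r)).astype(int)],True,(0,0,255)); cv2.circle(vis,tuple(int(round(v)) for v in proj(p,(*q,z+.028))),1,(255,0,0),-1)
    a=vis[185:315,250:470] if n=="top" else vis[215:385,235:415]
    a=cv2.resize(a,(790,466) if n=="top" else (630,595),interpolation=cv2.INTER_CUBIC); cv2.imwrite(f"pics/fit_{n}.png",a)
for uv in((161,208),(219,215),(210,284),(151,277)): print(toz(t,uv,.02))
E
```

```text
top g30 [0.4704 0.0144] err 223 area 715 model 589
top g50 [ 0.4677 -0.0439] err 216 area 1588 model 1497
top g60 [ 0.441  -0.2465] err 262 area 1698 model 1960
top g20 [ 0.5309 -0.2425] err 251 area 27 model 278
side g30 [ 0.4701 -0.0112] err 285 area 791 model 508
side g50 [ 0.4703 -0.0373] err 323 area 1369 model 1053
side g60 [ 0.4419 -0.2377] err 305 area 2147 model 2450
side g20 [ 0.5339 -0.2347] err 212 area 279 model 491
[0.57832803 0.27955969 0.02      ]
[0.56140126 0.16649259 0.02      ]
[0.42774459 0.18597637 0.02      ]
[0.44440178 0.29998834 0.02      ]
```

View pics/fit_top.png

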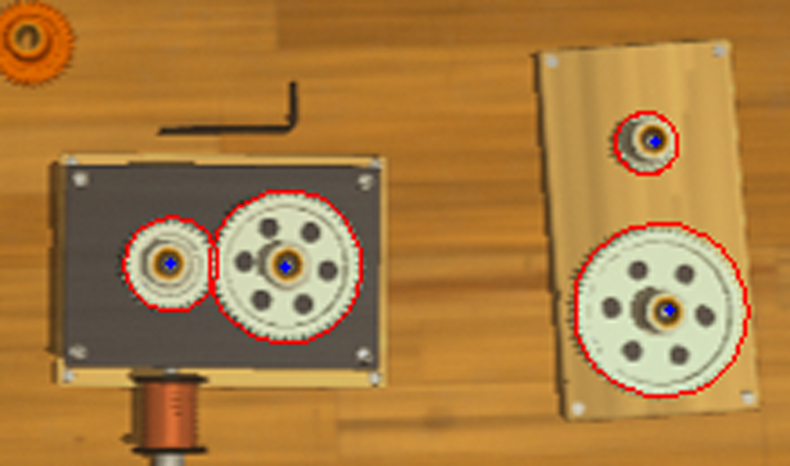

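View pics/fit_side.png

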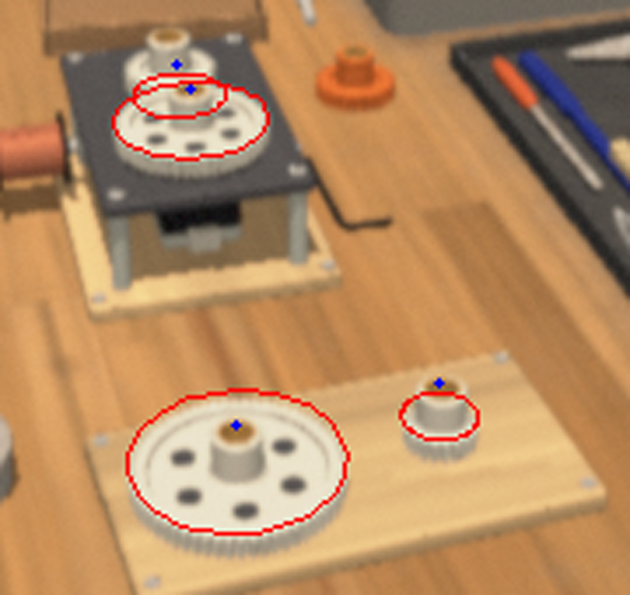

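Circles of the stated sizes fit all four gears in the top crop: gear_30 on the spindle above the bobbin, gear_50 on the motor, gear_60 and gear_20 on the board. The bores in the side crop are at about (283,226), (289,242), (302,338) and (361,325). I'll compare those with the top fits.

```bash
python3 - <<'E'
from m import *
t=env.capture("top"); s=env.capture("side")
uvs={"g30":((283,225.6),.093),"g50":((289.3,241.6),.093),"g60":((302.4,338.4),.040),"g20":((361,324.7),.040)}
for g,(u,z) in uvs.items(): print(g,"side",np.round(toz(s,u,z)[:2],4))
for g,c,z in(("g30",(170,263),.093),("g50",(286,265),.093),("g60",(667,311),.04),("g20",(655,140),.04)):
    u=(250+c[0]*220/790-.35,185+c[1]*130/466-.35); print(g,"top bore",np.round(toz(t,u,z)[:2],4))
print(rot(env.state()["tcp_rot"]))
E
```

```text
g30 side [0.4723 0.0187]
g50 side [ 0.4694 -0.0449]
g60 side [ 0.4409 -0.2433]
g20 side [ 0.534  -0.2368]
g30 top bore [0.4703 0.0146]
g50 top bore [ 0.4676 -0.0437]
g60 top bore [ 0.4398 -0.2459]
g20 top bore [ 0.5308 -0.2435]
[[-9.03996715e-01  4.27539399e-01  2.05618265e-05]
 [ 4.27539400e-01  9.03996716e-01  5.53195549e-06]
 [-1.62226947e-05  1.37918605e-05 -1.00000000e+00]]
```

Careful with the scale: shifts go in shares of 75 cm and turns go in shares of 2 pi rad. That gives: -46.55 cm is -0.6207, -44.25 cm is -0.59, 1.129 rad is 0.1797.

Call:
{"method": "send_rows", "body": {
  "steps": [
    [5,-0.59,-0.6207,0,0,0,0.1797],
    [5,-0.59,-0.6207,0,0,0,0.1797],
    [5,-0.59,-0.6207,0,0,0,0.1797],
    [5,-0.59,-0.6207,0,0,0,0.1797],
    [5,-0.59,-0.6207,0,0,0,0.1797],
    [5,-0.59,-0.6207,0,0,0,0.1797],
    [5,-0.59,-0.6207,0,0,0,0.1797],
    [5,-0.59,-0.6207,0,0,0,0.1797]
  ]
}}

```text
t: 2.1
tcp_pos: [0.4243, 0.0882, 0.2398]
tcp_rot: [2.221, 2.221, 0.002]
ft_force: [1.6, 0.8, -0.6]
width: 0.05
grasp_force: 0.0
```

Converted, -13.3 cm is -0.1773, 10 cm is 0.1333.

Call:
{"method": "send_rows", "body": {
  "steps": [
    [5,-0.1773,0.0587,0,0,0,0],
    [5,-0.1773,0.0587,0,0,0,0],
    [5,-0.1773,0.0587,0,0,0,0],
    [5,-0.1773,0.0587,0.1333,0,0,0],
    [5,-0.1773,0.0587,0.1333,0,0,0],
    [5,-0.1773,0.0587,0.1333,0,0,0]
  ]
}}

```text
t: 2.85
tcp_pos: [0.4642, -0.0416, 0.1362]
tcp_rot: [-2.216, -2.217, 0.007]
ft_force: [0.3, 0.1, 0.1]
width: 0.05
grasp_force: 0.0
```

```bash
cat > look.py <<'E'
from m import *
import sys
n,view,x0,y0,w,h=sys.argv[1],sys.argv[2],*map(int,sys.argv[3:7])
p=env.capture(view); a=p["image"][y0:y0+h,x0:x0+w]; s=min(800/w,600/h)
cv2.imwrite(f"pics/{n}.png",cv2.resize(a,(int(w*s),int(h*s)),interpolation=cv2.INTER_CUBIC))
S=env.state(); print(S["tcp_pos"],S["tcp_rot"],S["width"],S["joint_positions"])
E
python3 look.py l1 side 200 130 240 180
```

```text
[ 0.46658201 -0.04201911  0.13850781] [-2.2185144  -2.2202531   0.00256189] 0.05003171452725609 [-1.83004464e-01  1.39601618e-01  2.07126118e+00  3.75278243e-04
  9.34051759e-01 -1.84011511e-01]
```

View pics/l1.png

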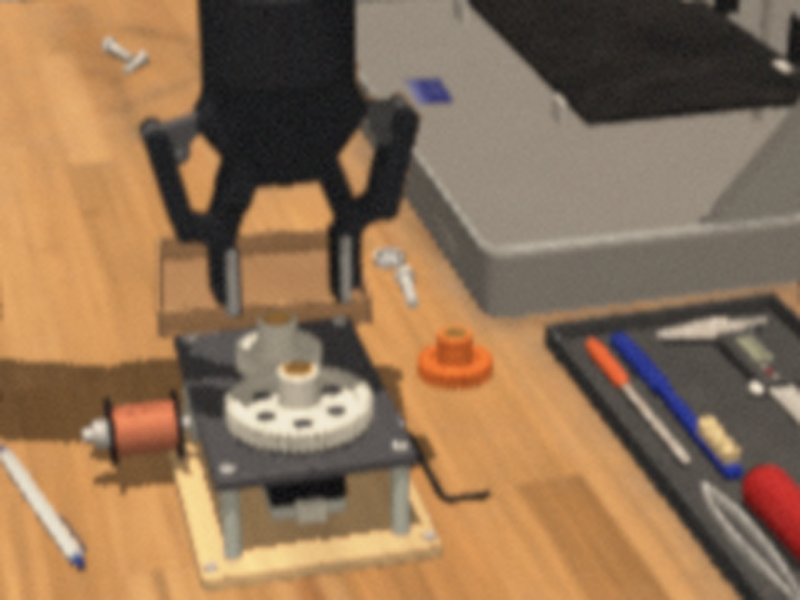

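The side view shows the open fingers centred over gear_50's hub (crop (298,385)), with gear_30's hub behind it clear of them. Next I descend and settle.

Converted, 5.2 cm is 0.0693, 4 cm is 0.0533.

Call:
{"method": "send_rows", "body": {
  "steps": [
    [5,-0.004,0,0.0267,0,0,0],
    [5,-0.004,0,0.0533,0,0,0],
    [5,-0.004,0,0.0693,0,0,0],
    [5,-0.004,0,0.0693,0,0,0],
    [5,-0.004,0,0.0693,0,0,0]
  ]
}}

```text
t: 3.52
tcp_pos: [0.4689, -0.0459, 0.0885]
tcp_rot: [2.22, 2.22, 0.002]
ft_force: [0.4, 0.4, 0.1]
width: 0.0501
grasp_force: 0.0
```

Converted, 0.2 cm is 0.0027, 0.1 cm is 0.0013.

Call:
{"method": "send_rows", "body": {
  "steps": [
    [5,0.0013,0,0.0027,0,0,0],
    [1.6,0.0013,0,0.0027,0,0,0],
    [1.6,0.0013,0,0.0027,0,0,0],
    [1.6,0.0013,0,0.0027,0,0,0],
    [1.6,0.0013,0,0.0027,0,0,0],
    [1.6,0.0013,0,0.0027,0,0,0]
  ]
}}

```text
t: 4.28
tcp_pos: [0.4681, -0.045, 0.0857]
tcp_rot: [2.221, 2.221, 0.001]
ft_force: [-1.1, 0.3, 5.2]
width: 0.0192
grasp_force: 58.9
```

Converted, -9 cm is -0.12, -7 cm is -0.0933.

Call:
{"method": "send_rows", "body": {
  "steps": [
    [1.6,0,0,-0.0267,0,0,0],
    [1.6,0,0,-0.0533,0,0,0],
    [1.6,0,0,-0.0933,0,0,0],
    [1.6,0,0,-0.12,0,0,0],
    [1.6,0,0,-0.12,0,0,0]
  ]
}}

```text
t: 4.9
tcp_pos: [0.4689, -0.0452, 0.1764]
tcp_rot: [2.219, 2.219, 0.003]
ft_force: [-0.1, -0.4, -0.3]
width: 0.0189
grasp_force: 59.1
```

```bash
python3 look.py l2 side 200 130 240 180
```

```text
[ 0.46779725 -0.04495777  0.17517861] [2.22093989e+00 2.22096017e+00 6.20202287e-04] 0.018874642973711164 [-1.88463899e-01  8.44393323e-02  2.04501184e+00 -7.55165800e-05
  1.01134473e+00 -1.88432977e-01]
```

View pics/l2.png

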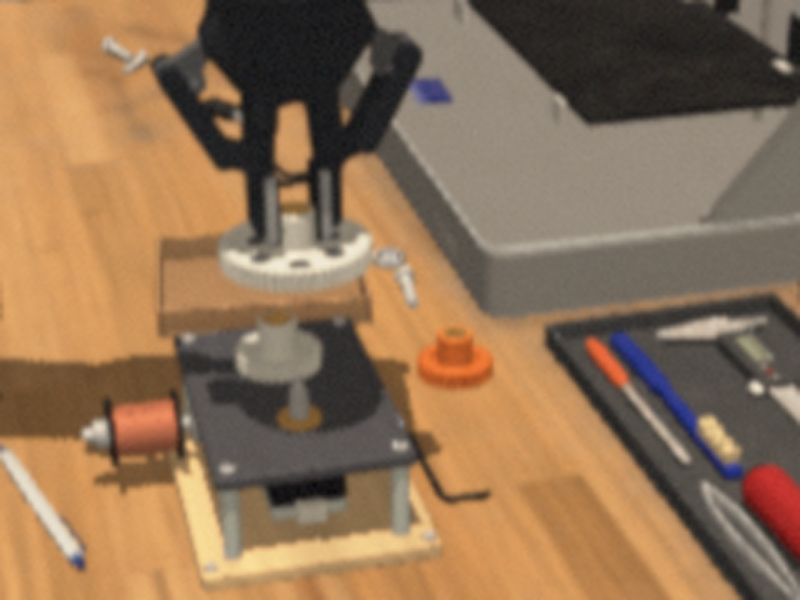

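gear_50 is lifted level and the motor pin is bare at crop (298,385). Taking gear_50 to the tray.

Converted, 27.8 cm is 0.3707, 3.5 cm is 0.0467.

Call:
{"method": "send_rows", "body": {
  "steps": [
    [1.6,0.08,0.0107,0,0,0,0],
    [1.6,0.16,0.0213,0,0,0,0],
    [1.6,0.24,0.032,0,0,0,0],
    [1.6,0.32,0.0427,0,0,0,0],
    [1.6,0.3707,0.0467,0.04,0,0,0],
    [1.6,0.3707,0.0467,0.1067,0,0,0],
    [1.6,0.3707,0.0467,0.16,0,0,0],
    [1.6,0.3707,0.0467,0.1867,0,0,0]
  ]
}}

```text
t: 5.95
tcp_pos: [0.4992, 0.232, 0.031]
tcp_rot: [-2.219, -2.22, 0.011]
ft_force: [-1.0, 0.6, -0.2]
width: 0.0188
grasp_force: 59.1
```

Converted, 1.1 cm is 0.0147, 0.6 cm is 0.008.

Call:
{"method": "send_rows", "body": {
  "steps": [
    [1.6,0,0,0.008,0,0,0],
    [1.6,0,0,0.0147,0,0,0],
    [1.6,0,0,0.0147,0,0,0],
    [1.6,0,0,0.0147,0,0,0]
  ]
}}

```text
t: 6.45
tcp_pos: [0.5039, 0.2334, 0.0256]
tcp_rot: [2.221, 2.22, 0.004]
ft_force: [-1.1, 1.0, 1.1]
width: 0.0188
grasp_force: 59.1
```

Converted, -14 cm is -0.1867, -9 cm is -0.12.

Call:
{"method": "send_rows", "body": {
  "steps": [
    [1.6,0,0,0.002,0,0,0],
    [1.6,0,0,0.002,0,0,0],
    [4.5,0,0,0.002,0,0,0],
    [4.5,0,0,0.002,0,0,0],
    [4.5,0,0,-0.04,0,0,0],
    [4.5,0,0,-0.1067,0,0,0],
    [4.5,-0.0533,0,-0.1867,0,0,0],
    [4.5,-0.12,0,-0.1867,0,0,0]
  ]
}}

```text
t: 7.45
tcp_pos: [0.5065, 0.144, 0.1693]
tcp_rot: [2.214, 2.221, 0.014]
ft_force: [-0.2, -0.1, 0.8]
width: 0.045
grasp_force: 0.0
```

```bash
python3 look.py l3 top 140 180 330 130
```

```text
[0.50479898 0.1370787  0.16794996] [2.21613153e+00 2.21642719e+00 1.64426355e-03] 0.04501092076565234 [ 0.18512141  0.19374241  1.93556678 -0.00642387  1.0073031   0.18840575]
```

View pics/l3.png

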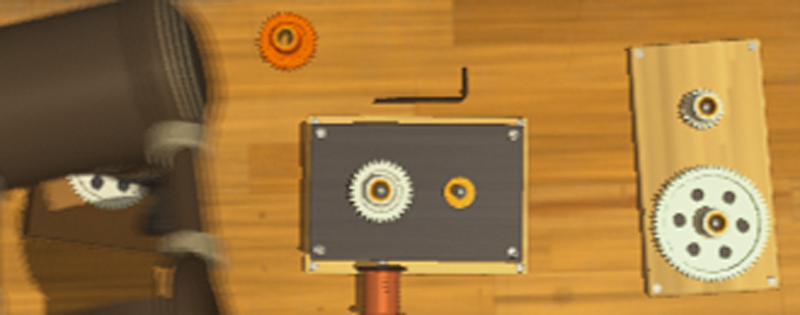

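gear_50 lies inside the tray (crop (105,185)). The motor pin in its copper collar shows at crop (459,192), and I'll measure it precisely.

```bash
python3 - <<'E'
from m import *
t=env.capture("top"); h=cv2.cvtColor(t["image"],cv2.COLOR_BGR2HSV)[248:272,318:342]
m=((h[...,1]>110)&(h[...,2]>90)).astype(np.uint8)
c,_=cv2.findContours(m,cv2.RETR_EXTERNAL,cv2.CHAIN_APPROX_NONE); c=max(c,key=cv2.contourArea); o,r=cv2.minEnclosingCircle(c); M=cv2.moments(c)
print(o,r); 
for q in(o,(M["m10"]/M["m00"],M["m01"]/M["m00"])): print(toz(t,(q[0]+318,q[1]+248),.065))
E
```

```text
(11.176470756530762, 10.941176414489746) 6.578085899353027
[ 0.46805886 -0.04434785  0.065     ]
[ 0.46803717 -0.04423428  0.065     ]
```

Converted, -38 cm is -0.5067, 8 cm is 0.1067.

Call:
{"method": "send_rows", "body": {
  "steps": [
    [4.5,-0.5067,0.0347,0,0,0,0],
    [4.5,-0.5067,0.0347,0,0,0,0],
    [4.5,-0.5067,0.0347,0,0,0,0],
    [4.5,-0.5067,0.0347,0,0,0,0],
    [4.5,-0.5067,0.0347,0,0,0,0],
    [4.5,-0.5067,0.0347,0,0,0,0],
    [4.5,-0.5067,0.0347,0.0667,0,0,0],
    [4.5,-0.5067,0.0347,0.1067,0,0,0]
  ]
}}

```text
t: 8.55
tcp_pos: [0.5276, -0.2372, 0.0816]
tcp_rot: [-2.222, -2.217, 0.001]
ft_force: [0.5, 0.3, -1.1]
width: 0.045
grasp_force: 0.0
```

Call:
{"method": "send_rows", "body": {
  "steps": [
    [4.5,0,0,0,0,0,0],
    [4.5,0,0,0,0,0,0]
  ]
}}

```text
t: 8.8
tcp_pos: [0.5296, -0.2367, 0.0849]
tcp_rot: [2.22, 2.221, 0.001]
ft_force: [0.3, -0.0, 0.2]
width: 0.0448
grasp_force: 0.0
```

Converted, 5.2 cm is 0.0693, 4 cm is 0.0533.

Call:
{"method": "send_rows", "body": {
  "steps": [
    [4.5,-0.008,0.0027,0.0267,0,0,0],
    [4.5,-0.008,0.0027,0.0533,0,0,0],
    [4.5,-0.008,0.0027,0.0693,0,0,0],
    [4.5,-0.008,0.0027,0.0693,0,0,0],
    [1.6,-0.008,0.0027,0.0693,0,0,0],
    [1.6,-0.008,0.0027,0.0693,0,0,0],
    [1.6,-0.008,0.0027,0.0693,0,0,0],
    [1.6,-0.008,0.0027,0.0693,0,0,0]
  ]
}}

```text
t: 9.8
tcp_pos: [0.5315, -0.2433, 0.0331]
tcp_rot: [2.22, 2.22, 0.001]
ft_force: [-0.3, 0.5, 3.2]
width: 0.0185
grasp_force: 58.9
```

Call:
{"method": "send_rows", "body": {
  "steps": [
    [1.6,0,0,0,0,0,0],
    [1.6,0,0,-0.04,0,0,0],
    [1.6,0,0,-0.08,0,0,0],
    [1.6,0,0,-0.1333,0,0,0],
    [1.6,0,0,-0.1867,0,0,0],
    [1.6,0,0,-0.1867,0,0,0],
    [1.6,0,0,-0.1867,0,0,0]
  ]
}}

```text
t: 10.68
tcp_pos: [0.5298, -0.2424, 0.1713]
tcp_rot: [-2.22, -2.22, 0.001]
ft_force: [-0.5, 0.2, -0.2]
width: 0.0187
grasp_force: 60.0
```

Converted, 19.85 cm is 0.2647, -6.35 cm is -0.0847.

Call:
{"method": "send_rows", "body": {
  "steps": [
    [1.6,0.0667,-0.0213,0,0,0,0],
    [1.6,0.1333,-0.0427,0,0,0,0],
    [1.6,0.2,-0.064,0,0,0,0],
    [1.6,0.2647,-0.0847,0,0,0,0],
    [1.6,0.2647,-0.0847,0.04,0,0,0],
    [1.6,0.2647,-0.0847,0.0693,0,0,0],
    [1.6,0.2647,-0.0847,0.0693,0,0,0],
    [1.6,0.2647,-0.0847,0.0693,0,0,0]
  ]
}}

```text
t: 11.68
tcp_pos: [0.4668, -0.0445, 0.1198]
tcp_rot: [-2.221, -2.22, 0.001]
ft_force: [0.0, -0.3, 0.6]
width: 0.0191
grasp_force: 60.0
```

```bash
python3 look.py l4 side 220 150 150 112; python3 - <<'E'
from m import *
t=env.capture("top"); h=cv2.cvtColor(t["image"],cv2.COLOR_BGR2HSV)[210:242,415:445]
m=((h[...,2]<110)).astype(np.uint8)
ys,xs=np.where(m); print(len(xs)); 
q=(xs.mean()+415,ys.mean()+210); print(q,toz(t,q,.03))
E
```

```text
[ 0.467504   -0.04461791  0.12045754] [2.22171925e+00 2.22095980e+00 1.44945493e-04] 0.0191329165348408 [-1.87906591e-01  1.69526701e-01  2.08157259e+00 -6.19616485e-06
  8.90322293e-01 -1.87560808e-01]
15
(np.float64(427.8666666666667), np.float64(224.6)) [ 0.53027596 -0.23750018  0.03      ]
```

View pics/l4.png

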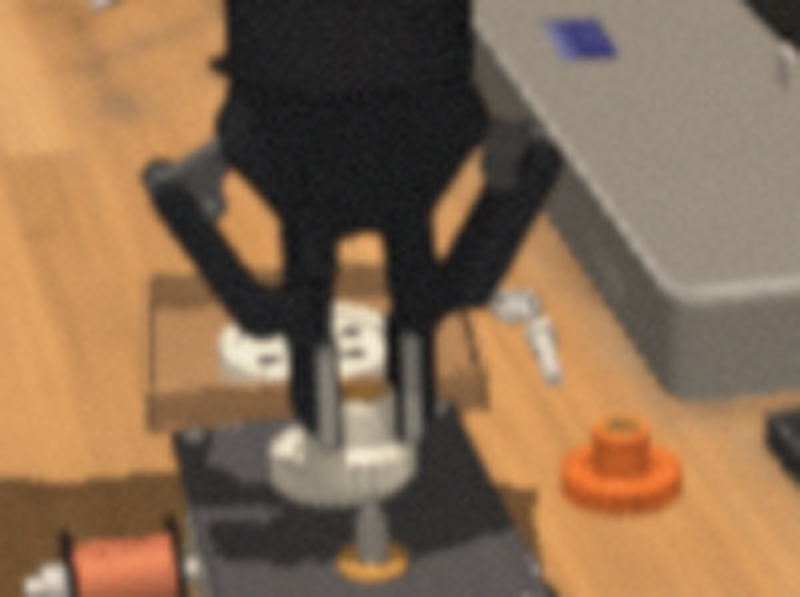

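gear_20 hangs over the bare motor pin (crop (372,530)), with gear_30 right behind it. Lowering slowly.

Converted, 2.6 cm is 0.0347, 2 cm is 0.0267.

Call:
{"method": "send_rows", "body": {
  "steps": [
    [1.6,0,0.0007,0.0107,0,0,0],
    [1.6,0,0.0007,0.0187,0,0,0],
    [1.6,0,0.0007,0.0267,0,0,0],
    [1.6,0,0.0007,0.0347,0,0,0],
    [1.6,0,0.0007,0.0347,0,0,0]
  ]
}}

```text
t: 12.4
tcp_pos: [0.4671, -0.0443, 0.0936]
tcp_rot: [-2.221, -2.22, 0.001]
ft_force: [-0.7, 0.1, -0.2]
width: 0.0189
grasp_force: 60.0
```

Converted, 0.8 cm is 0.0107, 0.4 cm is 0.0053.

Call:
{"method": "send_rows", "body": {
  "steps": [
    [1.6,0,0,0.0053,0,0,0],
    [1.6,0,0,0.0107,0,0,0],
    [1.6,0,0,0.0107,0,0,0],
    [1.6,0,0,0.0107,0,0,0]
  ]
}}

```text
t: 12.9
tcp_pos: [0.4677, -0.0444, 0.0862]
tcp_rot: [-2.221, -2.221, 0.0]
ft_force: [0.4, -0.3, 0.3]
width: 0.0189
grasp_force: 60.1
```

Converted, 5.95 cm is 0.0793, -4.5 cm is -0.06.

Call:
{"method": "send_rows", "body": {
  "steps": [
    [1.6,0,0,0.0007,0,0,0],
    [4.5,0,0,0.0007,0,0,0],
    [4.5,0,0,0.0007,0,0,0],
    [4.5,0,0,-0.0267,0,0,0],
    [4.5,0,0,-0.06,0,0,0],
    [4.5,0.0793,0.0033,-0.06,0,0,0],
    [4.5,0.0793,0.0033,-0.06,0,0,0],
    [4.5,0.0793,0.0033,-0.06,0,0,0]
  ]
}}

```text
t: 13.9
tcp_pos: [0.4699, 0.0152, 0.131]
tcp_rot: [2.22, 2.223, -0.001]
ft_force: [-0.5, 0.3, -0.3]
width: 0.045
grasp_force: 0.0
```

```bash
python3 look.py l5 side 220 150 150 112
```

```text
[0.46989807 0.01471626 0.13095632] [-2.22100710e+00 -2.22161454e+00  1.19026598e-03] 0.045273997646218006 [-6.10584289e-02  1.53446257e-01  2.07395737e+00 -5.61999638e-04
  9.14829369e-01 -6.09889709e-02]
```

View pics/l5.png

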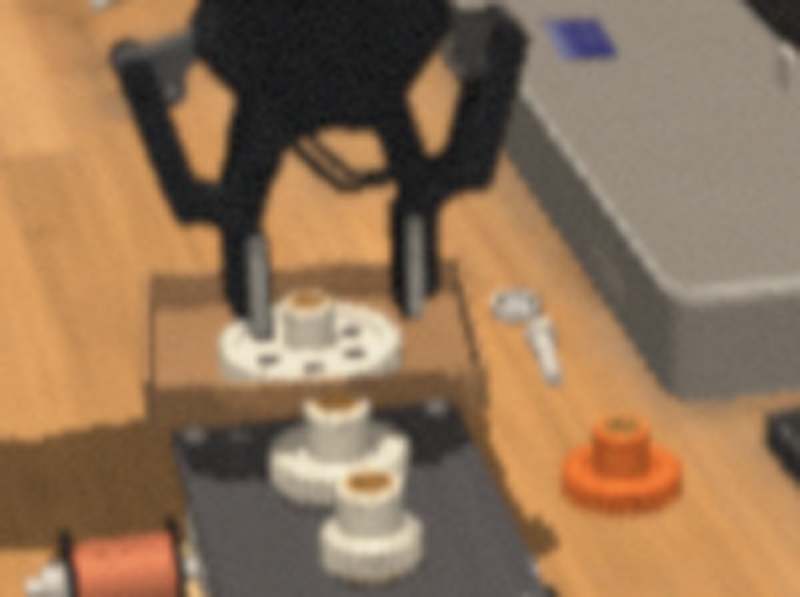

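gear_20 sits level on the motor shaft (crop (370,530)), gear_50 is flat in the tray, and the fingers straddle gear_30's hub. Grasping gear_30.

Converted, 4.5 cm is 0.06, 4 cm is 0.0533.

Call:
{"method": "send_rows", "body": {
  "steps": [
    [4.5,0,0.0007,0.0267,0,0,0],
    [4.5,0,0.0007,0.0533,0,0,0],
    [4.5,0,0.0007,0.06,0,0,0],
    [4.5,0,0.0007,0.06,0,0,0],
    [1.6,0,0.0007,0.06,0,0,0],
    [1.6,0,0.0007,0.06,0,0,0],
    [1.6,0,0.0007,0.06,0,0,0],
    [1.6,0,0.0007,0.06,0,0,0]
  ]
}}

```text
t: 14.95
tcp_pos: [0.4718, 0.0149, 0.0873]
tcp_rot: [2.22, 2.22, 0.002]
ft_force: [-0.6, -1.2, 6.1]
width: 0.0188
grasp_force: 58.9
```

Converted, -15 cm is -0.2, 1.2 cm is 0.016.

Call:
{"method": "send_rows", "body": {
  "steps": [
    [1.6,0,0,0,0,0,0],
    [1.6,0,0,-0.0267,0,0,0],
    [1.6,0,0,-0.0533,0,0,0],
    [1.6,0,0,-0.0933,0,0,0],
    [1.6,0,0,-0.12,0,0,0],
    [1.6,-0.0667,0.016,-0.12,0,0,0],
    [1.6,-0.1333,0.032,-0.12,0,0,0],
    [1.6,-0.2,0.048,-0.12,0,0,0]
  ]
}}

```text
t: 15.95
tcp_pos: [0.5068, -0.1359, 0.1762]
tcp_rot: [-2.221, -2.222, -0.001]
ft_force: [-0.9, 0.4, 0.0]
width: 0.0188
grasp_force: 58.8
```

```bash
python3 - <<'E'
from m import *
t=env.capture("top"); cv2.imwrite("pics/t6.png",t["image"])
def collar(x0,y0,n):
    h=cv2.cvtColor(t["image"],cv2.COLOR_BGR2HSV)[y0:y0+n,x0:x0+n]
    m=((h[...,1]>110)&(h[...,2]>90)).astype(np.uint8)
    c,_=cv2.findContours(m,cv2.RETR_EXTERNAL,cv2.CHAIN_APPROX_NONE); c=max(c,key=cv2.contourArea); o,r=cv2.minEnclosingCircle(c); print(r,toz(t,(o[0]+x0,o[1]+y0),.065))
collar(284,248,24)
h=cv2.cvtColor(t["image"],cv2.COLOR_BGR2HSV)[212:236,416:442]
for k in range(24): print(' '.join(f"{v:3d}" for v in h[k,:,1]))
E
```

```text
6.500100135803223 [0.47053756 0.01538114 0.065     ]
109 108 107 109 108 109 103 105 107 106 109 105 104 106 106 104 102 104 107 104 105 107 105 105 107 106
110 110 117 111 112 111 110 109 106 109 108 106 106 108 107 105 105 108 106 102 106 104 107 104 108 104
114 111 110 113 110 109 108 111 111 111 108 110 107 107 107 108 106 105 105 104 103 107 103 105 108 106
116 112 112 111 114 113 110 110 114 110 107 107 109 110 106 104 108 109 106 105 110 109 104 109 106 108
115 115 112 114 112 112 114 115 111 112 110 113 111 113 110 109 111 105 109 106 109 107 109 108 108 106
115 113 119 116 116 113 115 115 111 112 114 114 112 114 113 109 110 112 109 111 108 109 109 106 109 106
117 114 113 115 116 113 115 116 114 112 114 114 114 113 113 112 110 112 113 110 110 108 108 111 108 109
119 116 116 119 117 115 116 117 117 115 115 115 116 112 114 114 115 113 113 113 111 111 114 108 113 110
117 119 119 119 114 119 116 116 113 117 112 112 116 115 115 114 112 112 111 113 117 112 117 109 113 112
117 111 117 120 114 114 116 114 114 113 117 116 115 116 116 116 118 114 115 112 112 111 117 116 112 113
118 114
[... 748 characters left out ...]
 116 116 116 117 114 113 115 116 115 115 117 117 118 115 114 116 114 117 114
116 121 111 116 111 113 116 118 113 116 115 115 110 118 118 111 115 117 115 115 118 116 117 116 113 119
114 114 113 116 119 117 116 118 116 118 115 115 116 116 116 118 114 114 120 115 117 117 118 118 117 117
116 114 114 116 109 111 111 119 116 118 113 116 112 118 115 112 116 116 113 118 115 118 117 118 118 117
115 116 117 112 109 117 116 116 116 111 113 115 119 116 115 114 118 115 113 115 115 118 114 120 115 117
117 111 114 112 117 116 113 116 116 113 116 116 114 113 115 114 116 115 118 119 118 115 115 118 117 121
113 112 112 108 114 112 112 112 114 112 113 116 118 113 114 114 119 119 118 115 113 116 113 116 116 118
```

```bash
python3 - <<'E'
import cv2
a=cv2.imread("pics/t6.png")[180:312,270:480]; cv2.imwrite("pics/t6c.png",cv2.resize(a,(798,502),interpolation=cv2.INTER_CUBIC))
E
```

```text
(no output)
```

View pics/t6c.png

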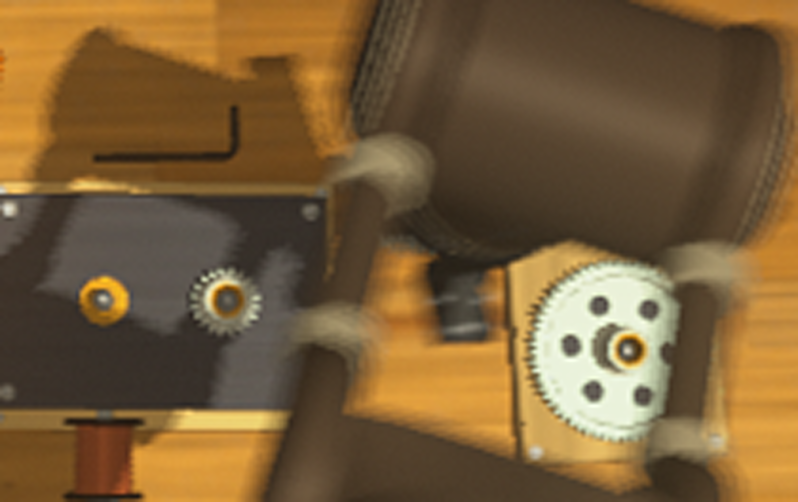

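The brown area is just the arm covering the peg. The spindle collar measures (0.4705, 0.0154). Now moving gear_30 over the free peg.

Converted, -10.8 cm is -0.144, 10 cm is 0.1333.

Call:
{"method": "send_rows", "body": {
  "steps": [
    [1.6,-0.072,0.016,0,0,0,0],
    [1.6,-0.144,0.032,0,0,0,0],
    [1.6,-0.144,0.032,0.04,0,0,0],
    [1.6,-0.144,0.032,0.0933,0,0,0],
    [1.6,-0.144,0.032,0.1333,0,0,0],
    [1.6,-0.144,0.032,0.1333,0,0,0],
    [1.6,-0.144,0.032,0.1333,0,0,0]
  ]
}}

```text
t: 16.88
tcp_pos: [0.5314, -0.243, 0.0771]
tcp_rot: [2.22, 2.221, 0.001]
ft_force: [-0.1, -0.4, 0.3]
width: 0.0186
grasp_force: 58.8
```

```bash
python3 look.py l7 side 280 240 160 120; python3 - <<'E'
from m import *
s=env.capture("side"); T=env.state()["tcp_pos"]
for z in(.012,.034): print(z,(np.array(proj(s,(.5315,-.243,z)))-(280,240))*5)
print((np.array(proj(s,(T[0],T[1],T[2]+.007)))-(280,240))*5)
E
```

```text
[ 0.53200128 -0.24334233  0.07781807] [2.21933299e+00 2.21973009e+00 1.33562589e-03] 0.019100081786144987 [-5.03459470e-01  4.31226713e-01  1.83405117e+00  8.64531764e-05
  8.73483891e-01 -5.03693805e-01]
0.012 [401.32982514 510.57962162]
0.034 [403.53633627 453.09974659]
[411.67202046 313.94308451]
```

View pics/l7.png

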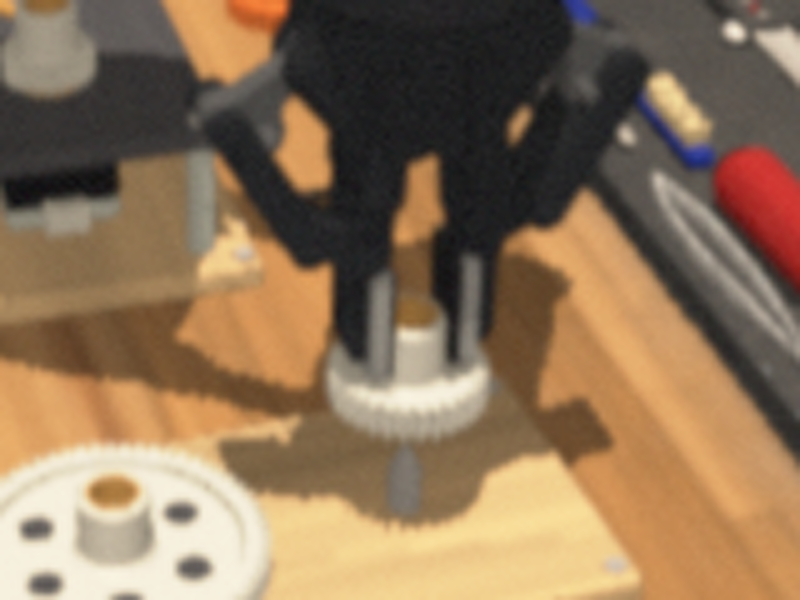

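gear_30 is level above the peg: pin tip at crop (405,450), hub at (420,320), lining up to about 1 mm. Lowering.

Converted, 4.25 cm is 0.0567, -0.05 cm is -0.0007.

Call:
{"method": "send_rows", "body": {
  "steps": [
    [1.6,0,-0.0007,0.0133,0,0,0],
    [1.6,0,-0.0007,0.0267,0,0,0],
    [1.6,0,-0.0007,0.0347,0,0,0],
    [1.6,0,-0.0007,0.0427,0,0,0],
    [1.6,0,-0.0007,0.0507,0,0,0],
    [1.6,0,-0.0007,0.0567,0,0,0],
    [1.6,0,-0.0007,0.0567,0,0,0],
    [1.6,0,-0.0007,0.0567,0,0,0]
  ]
}}

```text
t: 17.98
tcp_pos: [0.5303, -0.2429, 0.0344]
tcp_rot: [-2.221, -2.221, 0.0]
ft_force: [-1.1, 1.0, 5.4]
width: 0.0185
grasp_force: 59.3
```

Converted, -9.05 cm is -0.1207, -4.5 cm is -0.06.

Call:
{"method": "send_rows", "body": {
  "steps": [
    [4.5,0,0,0,0,0,0],
    [4.5,0,0,0,0,0,0],
    [4.5,0,0,-0.0267,0,0,0],
    [4.5,0,0,-0.06,0,0,0],
    [4.5,-0.004,-0.0667,-0.06,0,0,0],
    [4.5,-0.004,-0.1207,-0.06,0,0,0],
    [4.5,-0.004,-0.1207,-0.06,0,0,0],
    [4.5,-0.004,-0.1207,-0.06,0,0,0]
  ]
}}

```text
t: 18.98
tcp_pos: [0.4411, -0.2468, 0.0801]
tcp_rot: [2.22, 2.219, 0.001]
ft_force: [-0.3, 0.4, 0.9]
width: 0.0449
grasp_force: 0.0
```

```bash
python3 look.py l8 side 240 240 200 150
```

```text
[ 0.44152321 -0.24681604  0.08004249] [2.21900550e+00 2.21904594e+00 1.32381744e-03] 0.04528910270182493 [-5.95952496e-01  2.99927872e-01  2.02028076e+00  2.53970051e-04
  8.17870172e-01 -5.96144057e-01]
```

View pics/l8.png

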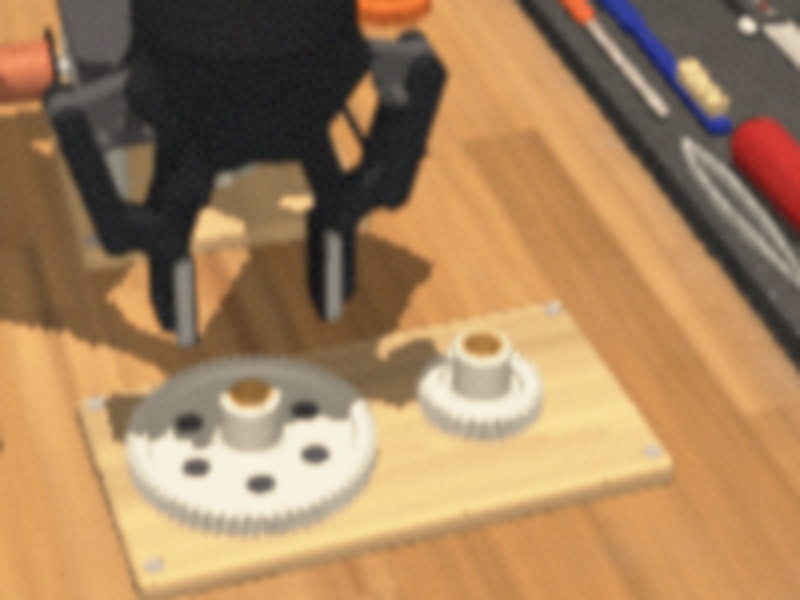

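gear_30 sits level on its peg (crop (482,390)), and the fingers straddle gear_60's hub. Grasping gear_60.

Converted, 4.65 cm is 0.062, 4 cm is 0.0533.

Call:
{"method": "send_rows", "body": {
  "steps": [
    [4.5,0.0007,-0.0013,0.0267,0,0,0],
    [4.5,0.0007,-0.0013,0.0533,0,0,0],
    [4.5,0.0007,-0.0013,0.062,0,0,0],
    [4.5,0.0007,-0.0013,0.062,0,0,0],
    [1.6,0.0007,-0.0013,0.062,0,0,0],
    [1.6,0.0007,-0.0013,0.062,0,0,0],
    [1.6,0.0007,-0.0013,0.062,0,0,0],
    [1.6,0.0007,-0.0013,0.062,0,0,0]
  ]
}}

```text
t: 20.02
tcp_pos: [0.4398, -0.246, 0.0334]
tcp_rot: [2.22, 2.22, 0.001]
ft_force: [0.4, 0.8, 5.4]
width: 0.0191
grasp_force: 59.0
```

Converted, -14 cm is -0.1867, -10 cm is -0.1333.

Call:
{"method": "send_rows", "body": {
  "steps": [
    [1.6,0,0,0,0,0,0],
    [1.6,0,0,-0.04,0,0,0],
    [1.6,0,0,-0.08,0,0,0],
    [1.6,0,0,-0.1333,0,0,0],
    [1.6,0,0,-0.1867,0,0,0],
    [1.6,0,0,-0.1867,0,0,0],
    [1.6,0,0,-0.1867,0,0,0]
  ]
}}

```text
t: 20.9
tcp_pos: [0.4378, -0.2449, 0.1713]
tcp_rot: [-2.22, -2.22, 0.001]
ft_force: [-0.9, -0.2, -1.3]
width: 0.0189
grasp_force: 59.6
```

Converted, 26.15 cm is 0.3487, 16.5 cm is 0.22.

Call:
{"method": "send_rows", "body": {
  "steps": [
    [1.6,0.0733,0.008,0,0,0,0],
    [1.6,0.1467,0.016,0,0,0,0],
    [1.6,0.22,0.024,0,0,0,0],
    [1.6,0.2933,0.032,0,0,0,0],
    [1.6,0.3487,0.0407,0,0,0,0],
    [1.6,0.3487,0.0407,0.0333,0,0,0],
    [1.6,0.3487,0.0407,0.0667,0,0,0],
    [1.6,0.3487,0.0407,0.0667,0,0,0]
  ]
}}

```text
t: 21.9
tcp_pos: [0.4651, 0.0165, 0.1184]
tcp_rot: [-2.216, -2.217, 0.01]
ft_force: [0.2, -0.4, -0.9]
width: 0.019
grasp_force: 59.6
```

Call:
{"method": "send_rows", "body": {
  "steps": [
    [1.6,0,0,0,0,0,0],
    [1.6,0,0,0,0,0,0]
  ]
}}

```text
t: 22.15
tcp_pos: [0.47, 0.0158, 0.123]
tcp_rot: [2.221, 2.22, 0.002]
ft_force: [-0.3, 0.1, -0.2]
width: 0.0188
grasp_force: 59.6
```

```bash
python3 look.py l9 side 220 170 150 112
```

```text
[0.46999778 0.0158283  0.12314545] [2.22098915e+00 2.22001745e+00 1.79746598e-03] 0.01892053095748498 [-5.89521182e-02  1.65273274e-01  2.07976960e+00 -3.26676633e-05
  8.94798027e-01 -5.84940963e-02]
```

View pics/l9.png

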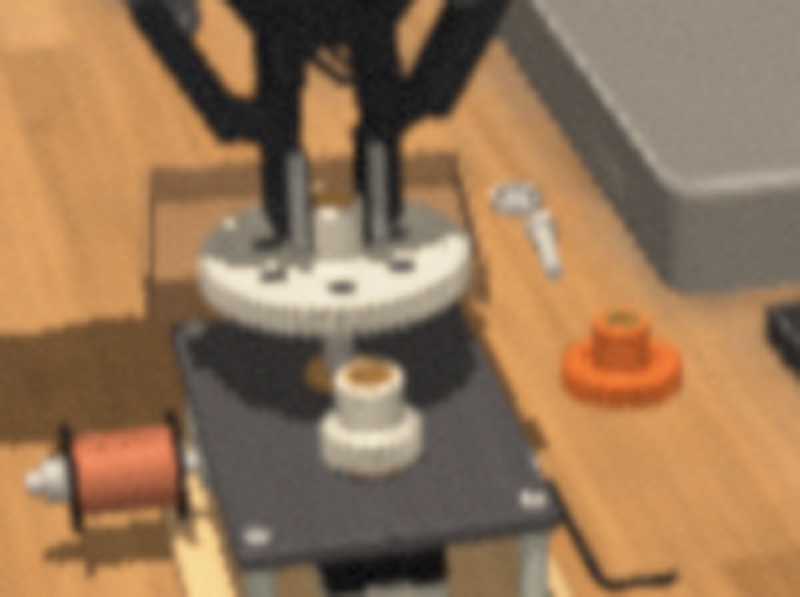

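gear_60 is level over the spindle pin (crop (340,345)) and clear of gear_20's hub. Lowering.

Converted, 2.6 cm is 0.0347, 0.05 cm is 0.0007.

Call:
{"method": "send_rows", "body": {
  "steps": [
    [1.6,0,0.0007,0.0133,0,0,0],
    [1.6,0,0.0007,0.0213,0,0,0],
    [1.6,0,0.0007,0.028,0,0,0],
    [1.6,0,0.0007,0.0347,0,0,0],
    [1.6,0,0.0007,0.0347,0,0,0]
  ]
}}

```text
t: 22.82
tcp_pos: [0.4692, 0.0161, 0.0957]
tcp_rot: [-2.221, -2.221, 0.001]
ft_force: [-0.6, 0.6, -1.0]
width: 0.0187
grasp_force: 59.6
```

Converted, 1 cm is 0.0133, 0.8 cm is 0.0107.

Call:
{"method": "send_rows", "body": {
  "steps": [
    [1.6,0,0,0.0053,0,0,0],
    [1.6,0,0,0.0107,0,0,0],
    [1.6,0,0,0.0133,0,0,0],
    [1.6,0,0,0.0133,0,0,0]
  ]
}}

```text
t: 23.32
tcp_pos: [0.4698, 0.0161, 0.0864]
tcp_rot: [-2.221, -2.221, 0.0]
ft_force: [-0.5, -0.8, -0.4]
width: 0.0188
grasp_force: 59.8
```

Converted, 16.5 cm is 0.22, 11 cm is 0.1467.

Call:
{"method": "send_rows", "body": {
  "steps": [
    [1.6,0,0,0.0007,0,0,0],
    [4.5,0,0,0.0007,0,0,0],
    [4.5,0,0,0.0007,0,0,0],
    [4.5,0,0,-0.0267,0,0,0],
    [4.5,0,0,-0.0667,0,0,0],
    [4.5,0.0733,0.012,-0.0667,0,0,0],
    [4.5,0.1467,0.024,-0.0667,0,0,0],
    [4.5,0.22,0.0347,-0.0667,0,0,0]
  ]
}}

```text
t: 24.32
tcp_pos: [0.4962, 0.1826, 0.1365]
tcp_rot: [2.222, 2.22, 0.001]
ft_force: [-0.1, -0.8, 0.0]
width: 0.0452
grasp_force: 0.0
```

Converted, 8 cm is 0.1067, 5.25 cm is 0.07.

Call:
{"method": "send_rows", "body": {
  "steps": [
    [4.5,0.07,0.0107,0,0,0,0],
    [4.5,0.07,0.0107,0.0533,0,0,0],
    [4.5,0.07,0.0107,0.1067,0,0,0],
    [4.5,0.07,0.0107,0.1067,0,0,0],
    [4.5,0.07,0.0107,0.1067,0,0,0],
    [4.5,0.07,0.0107,0.1067,0,0,0]
  ]
}}

```text
t: 25.08
tcp_pos: [0.5056, 0.234, 0.0584]
tcp_rot: [2.221, 2.22, 0.006]
ft_force: [-0.0, -0.6, 0.9]
width: 0.0452
grasp_force: 0.0
```

Call:
{"method": "send_rows", "body": {
  "steps": [
    [4.5,0,-0.0013,0.0267,0,0,0],
    [4.5,0,-0.0013,0.0447,0,0,0],
    [4.5,0,-0.0013,0.0447,0,0,0],
    [4.5,0,-0.0013,0.0447,0,0,0],
    [1.6,0,-0.0013,0.0447,0,0,0],
    [1.6,0,-0.0013,0.0447,0,0,0],
    [1.6,0,-0.0013,0.0447,0,0,0],
    [1.6,0,-0.0013,0.0447,0,0,0]
  ]
}}

```text
t: 26.08
tcp_pos: [0.5035, 0.2339, 0.0237]
tcp_rot: [2.221, 2.221, 0.002]
ft_force: [-0.7, -0.0, 5.9]
width: 0.019
grasp_force: 58.9
```

Converted, -15 cm is -0.2, -9 cm is -0.12.

Call:
{"method": "send_rows", "body": {
  "steps": [
    [1.6,0,0,0,0,0,0],
    [1.6,0,0,-0.0533,0,0,0],
    [1.6,0,0,-0.12,0,0,0],
    [1.6,0,0,-0.2,0,0,0],
    [1.6,0,0,-0.2,0,0,0],
    [1.6,0,0,-0.2,0,0,0]
  ]
}}

```text
t: 26.82
tcp_pos: [0.5021, 0.2334, 0.1723]
tcp_rot: [-2.221, -2.221, 0.001]
ft_force: [-0.3, 0.3, -1.1]
width: 0.0188
grasp_force: 58.9
```

```bash
python3 - <<'E'
from m import *
for v in("top","side"):
    t=env.capture(v); b=np.array(proj(t,(.44,-.246,.012))); e=np.array(proj(t,(.44,-.246,.034)))
    c=((b+e)/2).astype(int); k=16; h=cv2.cvtColor(t["image"],cv2.COLOR_BGR2HSV)[c[1]-k:c[1]+k,c[0]-k:c[0]+k]
    m=(h[...,1]<75).astype(np.uint8); n,L,S,C=cv2.connectedComponentsWithStats(m); i=1+S[1:,4].argmax()
    print(v,"pred base,tip",b-c+k,e-c+k,"found",C[i],S[i]); 
    if v=="top": print(toz(t,C[i]+c-k,.023))
    print('\n'.join(''.join('#' if x else '.' for x in r) for r in m))
E
```

```text
top pred base,tip [15.33649013 16.52411981] [17.78156256 16.33439158] found [17.42857143 16.71428571] [17 15  2  4  7]
[ 0.43940662 -0.24767436  0.023     ]
................................
................................
................................
................................
................................
................................
................................
................................
................................
................................
................................
................................
................................
................................
................................
.................#..............
.................##.............
.................##.............
.................##.............
................................
................................
................................
................................
................................
................................
................................
................................
................................
...................
[... 588 characters left out ...]
.......
...............####.............
..............#####.............
..............######............
..............######............
..............######............
..............######............
..............######............
..............######............
..............######............
..............######............
..............######............
...............####.............
................................
................................
................................
................................
................................
................................
................................
................................
................................
```

Converted, -48 cm is -0.64, -42 cm is -0.56.

Call:
{"method": "send_rows", "body": {
  "steps": [
    [1.6,-0.08,-0.0107,0,0,0,0],
    [1.6,-0.16,-0.0213,0,0,0,0],
    [1.6,-0.24,-0.032,0,0,0,0],
    [1.6,-0.32,-0.0427,0,0,0,0],
    [1.6,-0.4,-0.0533,0,0,0,0],
    [1.6,-0.48,-0.064,0,0,0,0],
    [1.6,-0.56,-0.0747,0,0,0,0],
    [1.6,-0.64,-0.0847,0,0,0,0]
  ]
}}

```text
t: 27.92
tcp_pos: [0.4374, -0.2475, 0.1707]
tcp_rot: [-2.219, -2.218, 0.001]
ft_force: [1.3, 0.3, -0.6]
width: 0.0185
grasp_force: 58.9
```

Converted, 9 cm is 0.12, 8 cm is 0.1067.

Call:
{"method": "send_rows", "body": {
  "steps": [
    [1.6,0,0,0.0533,0,0,0],
    [1.6,0,0,0.1067,0,0,0],
    [1.6,0,0,0.12,0,0,0],
    [1.6,0,0,0.12,0,0,0],
    [1.6,0,0,0.12,0,0,0]
  ]
}}

```text
t: 28.55
tcp_pos: [0.4404, -0.2468, 0.0839]
tcp_rot: [2.219, 2.221, 0.001]
ft_force: [0.9, 0.1, 0.2]
width: 0.019
grasp_force: 58.9
```

Converted, 3.7 cm is 0.0493, 3.1 cm is 0.0413.

Call:
{"method": "send_rows", "body": {
  "steps": [
    [1.6,0.0007,0,0.02,0,0,0],
    [1.6,0.0007,0,0.0333,0,0,0],
    [1.6,0.0007,0,0.0413,0,0,0],
    [1.6,0.0007,0,0.0493,0,0,0],
    [1.6,0.0007,0,0.0493,0,0,0]
  ]
}}

```text
t: 29.18
tcp_pos: [0.4388, -0.2456, 0.0452]
tcp_rot: [-2.221, -2.22, 0.0]
ft_force: [-0.1, -0.4, -0.8]
width: 0.0187
grasp_force: 58.9
```

Converted, 1.15 cm is 0.0153, 0.8 cm is 0.0107.

Call:
{"method": "send_rows", "body": {
  "steps": [
    [1.6,0,0,0.0053,0,0,0],
    [1.6,0,0,0.0107,0,0,0],
    [1.6,0,0,0.0153,0,0,0],
    [1.6,0,0,0.0153,0,0,0],
    [1.6,0,0,0.0153,0,0,0]
  ]
}}

```text
t: 29.8
tcp_pos: [0.4392, -0.2459, 0.0343]
tcp_rot: [2.221, 2.221, 0.0]
ft_force: [0.0, -0.0, -0.2]
width: 0.019
grasp_force: 58.9
```

Seated to within 1 mm with no resistance. Releasing, then retreating up and away so the view is clear.

Converted, -22 cm is -0.2933, -18 cm is -0.24.

Call:
{"method": "send_rows", "body": {
  "steps": [
    [1.6,0,0,0.0007,0,0,0],
    [4.5,0,0,0.0007,0,0,0],
    [4.5,0,0,0.0007,0,0,0],
    [4.5,0,0,-0.0267,0,0,0],
    [4.5,0,0,-0.08,0,0,0],
    [4.5,0,0,-0.16,0,0,0],
    [4.5,0,0,-0.24,0,0,0],
    [4.5,0.0667,-0.0667,-0.2933,0,0,0]
  ]
}}

```text
t: 30.8
tcp_pos: [0.4044, -0.2102, 0.2503]
tcp_rot: [2.215, 2.213, 0.003]
ft_force: [0.1, 0.7, 0.9]
width: 0.045
grasp_force: 0.0
```

Call:
{"method": "send_rows", "body": {
  "steps": [
    [4.5,0.08,0,0,0,0,0],
    [4.5,0.16,0,0,0,0,0],
    [4.5,0.24,0,0,0,0,0],
    [4.5,0.32,0,0,0,0,0],
    [4.5,0.4,0,0,0,0,0],
    [4.5,0.48,0,0,0,0,0],
    [4.5,0.56,0,0,0,0,0],
    [4.5,0.64,0,0,0,0,0]
  ]
}}

```text
t: 31.8
tcp_pos: [0.4005, 0.2746, 0.2454]
tcp_rot: [2.22, 2.222, 0.001]
ft_force: [0.6, -1.0, -0.3]
width: 0.0452
grasp_force: 0.0
```

```bash
python3 look.py fin side 225 200 200 150
```

```text
[0.40037592 0.28155437 0.24579831] [-2.21453247 -2.22174396 -0.0112551 ] 0.045021185012737476 [0.51985048 0.03326601 1.94222449 0.00695415 1.16041655 0.51384305]
```

View pics/fin.png

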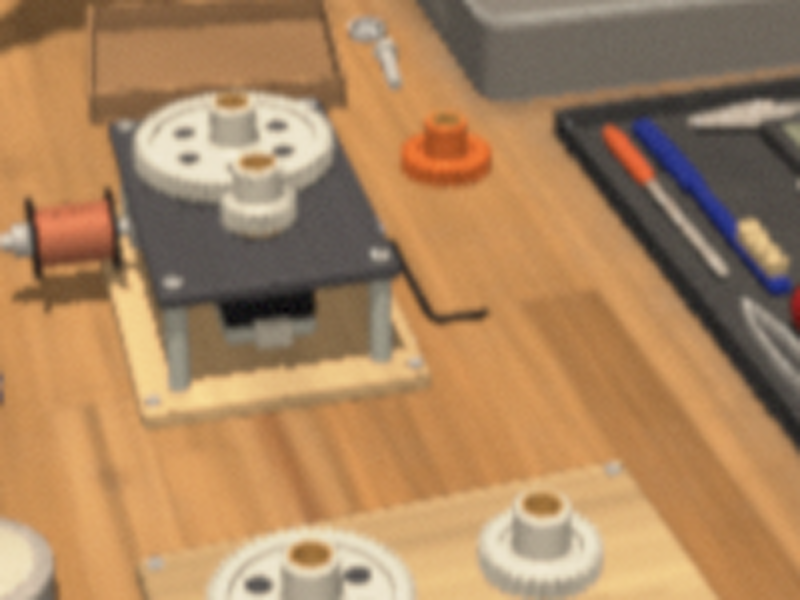

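The final view shows gear_60 on the spindle (crop (232,140)), gear_20 on the motor shaft (258,195), gear_50 (310,570) and gear_30 (542,545) on the pegs, and the tray empty. Each hub top is within about 1 px of where a seated gear's was, so all four are down.

```bash
python3 -c "
from plant import env
print(env.sign_off())"
```

```text
the job is handed in; nothing more can be done
None
```

The winder is at its slowest ratio: gear_20 is on the motor shaft, gear_60 on the spindle, and gear_30 and gear_50 on the storage pegs. All four looked level and fully down in the last picture, and the job was handed in at about 32 s.

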